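# Lock the print press's stop screw with its jam nut

## Task

Lock the stop screw of the print press: swing the jam nut's lever clockwise until you feel the nut come down on its lock washer, then hold the screw's crank and tighten the nut against it until the washer is crushed flat. Leave the crank pointing where it points now, let go with the nut still tight, and do not disturb the other things on the table.

Things in the scene. Friction and masses are not known exactly. Their poses are not given: they have to be found in the camera images.
- axis (a point): on the upright axis of the stop screw, 112 mm above the table. The screw stands in the front lug of a low bench printing press (grey bed 320 x 200 x 30 mm, dark steel platen shut on it, top at 62 mm; lug boss 60 mm across, top at 68 mm). The press is fixed, its place and yaw vary; this point's x axis points from the screw to the press's hinge.
- screw_peg (a point): middle (112 mm above the table) of the upright round steel peg, 12 mm diameter, 86 to 140 mm above the table, at the end of the screw's crank, the upper arm (14 mm wide, 102 to 112 mm above the table). Peg axis 80 mm from the screw's axis. The screw turns with 0.45 N m of friction (6 N at the peg) and stays where it is left.
- nut_peg (a point): middle (112 mm above the table) of the upright round steel peg, 12 mm diameter, 83 to 138 mm above the table, at the end of the jam nut's lever, the lower arm (18 mm wide, 78 to 88 mm above the table). Peg axis 80 mm from the screw's axis. At the start the lever stands 1.2 to 2.0 rad counterclockwise, seen from above, of the crank.
- nut: the jam nut, a 46 mm hexagon under the crank, with its lever; origin on the screw's axis at table height. Running clockwise it takes 0.08 N m (1 N at the peg) and does not turn the screw, until it meets the washer, when its lever is 0.70 to 0.44 rad short of the crank; this differs each time and cannot be seen: the resistance jumps.
- washer (a joint): how far the nut has crushed its lock washer, rad of nut turn relative to the screw: 0 untouched, 0.26 flat (hard stop; 21 mm at the peg). Crushing takes 0.8 N m (10 N at the peg), more than the screw's friction: unless the crank is held, it turns along and nothing tightens. Two fingers outside both pegs can squeeze them together. Stays as crushed.
- lino_block: loose wooden printing block 90 x 120 x 18 mm lying on the platen behind the screw (bystander); origin at the centre of its underside
- brayer: loose ink roller with a wooden handle, 170 x 108 x 40 mm (bystander); origin under the roller
- pencil_cup: loose white cup, 80 mm across, 90 mm high (bystander); origin at the centre of its underside
- tape: loose tape ring, 100 mm across, 24 mm high (bystander); origin at the centre of its underside
- gouge: loose lino gouge lying on the table (bystander); it lies along its x axis

How it is judged:
By the outcome, as a careful person would: the job done as asked, in the order asked, and still so for the second after the job is handed in, with the robot touching nothing.
It also fails if it takes over 56 s, if anything falls off the work surface, if the arm or the gripper's body presses on something with over 40 N, if the wrist force passes 120 N, or if a joint passes its speed limit or range.

## Robot

A 6-joint arm with a two-finger parallel gripper is mounted at the origin on the work surface. World frame = base frame: x ahead of the robot, y to its left, z up, the work surface at z = 0. Lengths are in mm, angles in rad, forces in N, time in s.
With the tool pointing down it reaches from about 275 to 1000 mm from the base axis. Payload 8.4 kg.
Tool frame: the origin (TCP) lies at the very end of the fingers, on their centre line; the grasp point (between the pads) lies 19 mm behind it; y points along the fingers, x is the direction in which the jaws open and shut, and the axes are right-handed (so a half turn about y gives the same grasp; the last joint's range is limited). The gripper opens to 85 mm and grips with 20 to 120 N. Pads are 22 mm wide; open, the fingers measure 114 mm over their backs; the gripper's body (76 mm by 85 mm) begins 54 mm behind the grasp point. The pads swing forward as they close: fully open they stand 13 mm farther back than shut.
Start: joints at [1.308, 0.353, 1.633, -0, 1.155, -0.002], TCP at [161.157, 603.868, 231.281] pointing down, gripper open.
Joint ranges: [-2.63, 2.63], [-0.92, 2.1], [0.06, 2.66], [-1.3, 4.44], [0, 2.69], [-3.02, 3.02]. Speed limits (rad/s): [2.22, 2.22, 2.79, 3.14, 3.14, 3.14].

## Interface

Orientations are given as [roll, pitch, yaw] about the fixed x, y, z axes, in that order (R = Rz(yaw) Ry(pitch) Rx(roll)).
In Python, from rig import r gives the robot as it stands.
- The arm moves only by the tool servo_tool, never from a script. Its argument "motion" is a list of rows, each a list of 7 numbers: the opening, from -1 (shut) to 1 (fully open), then the shift along the tool's x, y, z in m, then the turn, a rotation vector about the tool's x, y, z in units of 10 degrees (1.0 is 10 degrees). A call has 1 to 12 rows; each row is the pose to reach, as a shift and turn from the pose commanded when the call began, along the tool's axes at that moment; what a row does not reach only later rows make up. A row lasts 1/8 s, in which the tool goes at most 62.5 mm and 10.7 degrees, less where a joint would pass 70% of its speed; a pose out of reach is approached as far as the arm can. A call with a gripper value outside its range is refused whole. The fingers move at their own pace and stop on an object; "grip_force" is the grip in N (left out, the last holds). Time passes only in rows, so rows that repeat a pose let the fingers close. It gives the time, the measured TCP pose, the force and the opening at its end, in the units of the state.
- r.sense(): the state, without advancing time (a new reading comes with each control period).
- r.grab_frame(name): name is "scene" or "top"; returns the picture (480x640x3 uint8, red, green, blue); there is no depth.
- r.calibration(name): a dict with "fx", "fy", "cx", "cy" (pixels), "R" (3x3) and "t" (3): a world point X has camera coordinates R X + t. Camera axes: x right, y down, z forward; pixel columns grow to the right and rows downward; lengths in mm; the calibration is good to about 2 mm. A picture is of the moment at which its call begins. calibration takes no time and is no camera call.
- r.sign_off(): hands the job in, once; it reports no verdict.
The state is a dict: "clock": time; "qpos": joint angles; "qvel": joint speeds; "joint_efforts": joint torques, N m; "eef_pos": TCP position; "tcp_rot": TCP orientation; "contact_force": force on the tool from outside, world axes, zero at the start; "wrist_torque": the same for the moment, N m; "opening": opening from 0.0 (shut) to 1.0 (fully open).
Only numpy, scipy, OpenCV 4.12 (cv2) and the standard library are available. Lean on these libraries where they do the work, as an engineer would, in place of code of your own. Each camera call takes 0.05 s, during which the arm holds its last target. There are 200 camera calls.

## Working session

There is one attempt and no reset: what is moved stays moved. The work goes in short steps, Python scripts to look and compute and a tool call to move; the robot and the scene stay as the last step left them, time stands still between calls to the robot, and variables do not carry over. Pictures are saved under pics/ and viewed, on a budget of 10 in all, crops included, one or two more only if the job needs it, and the job is handed in when it is done.

Besides the shell and the picture viewer there is one more tool, called after ">>>" as name([rows], argument=value, ...), one row to a line, values as JSON. servo_tool: Moves the arm, as the interface text tells. Its arguments: {"type":"object","properties":{"motion":{"type":"array","items":{"type":"array","items":{"type":"number"}}},"grip_force":{"type":"number"}},"required":["motion"]}

```bash
mkdir -p pics; ls
python3 - <<'E'
from rig import r
import cv2
for n in("scene","top"):
    im=r.grab_frame(n); cv2.imwrite(f"pics/{n}0.png",im[:,:,::-1])
    c=r.calibration(n); print(n,{k:(v if not hasattr(v,'tolist') else v.tolist()) for k,v in c.items()})
print(r.sense())
E
```

```text
pics
scene {'fx': 437.10349410557535, 'fy': 437.10349410557535, 'cx': 320.1597205879039, 'cy': 246.3221136432291, 'R': [[0.5299678476850318, 0.84793857758378, 0.011586589890509294], [0.7252052518116406, -0.44609189955243816, -0.52448008532118], [-0.4395582136246685, 0.2863602378105127, -0.8513438735529826]], 't': [-288.84600140041465, -377.6100989218072, 1312.4349999622277]}
top {'fx': 587.9654642224846, 'fy': 587.9654642224846, 'cx': 316.9880696363441, 'cy': 239.61600858520697, 'R': [[-0.006208479026859873, -0.9998138721485513, 0.0182667963116986], [-0.9892731285015641, 0.003474912821432293, -0.1460363044095911], [0.14594564746130778, -0.018977514068061963, -0.9891105711430324]], 't': [-19.62468196335381, 548.5503139228723, 1291.3985345462352]}
{'clock': 0.1, 'qpos': array([ 1.30761084e+00,  3.53617010e-01,  1.63407469e+00, -5.45764255e-06,
        1.15520327e+00, -2.42919312e-03]), 'qvel': array([-1.21290774e-04, -6.13389486e-04, -8.08246952e-04, -1.03956707e-03,
       -6.97444062e-06,  5.50609755e-04]), 'joint_efforts': array([-2.23331335e-03, -6.06355047e+01, -3.42822182e+01, -2.08825527e-04,
        3.99317752e-03, -5.35184526e-06]), 'eef_pos': array([161.03693711, 603.44215891, 230.60656074]), 'tcp_rot': array([-1.57079815e+00,  1.30232117e-03,  1.31004224e+00]), 'contact_force': array([-0.95300619,  0.13402923, -0.65562574]), 'wrist_torque': array([-0.01322823,  0.04415555,  0.02678814]), 'opening': 1.0063342396838808}
```

View pics/scene0.png

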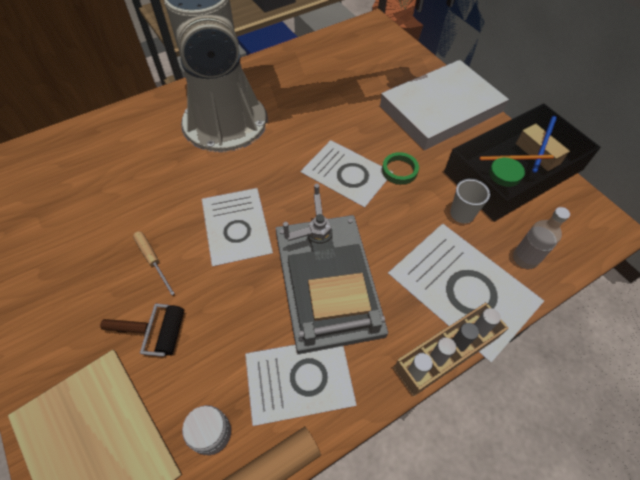

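View pics/top0.png

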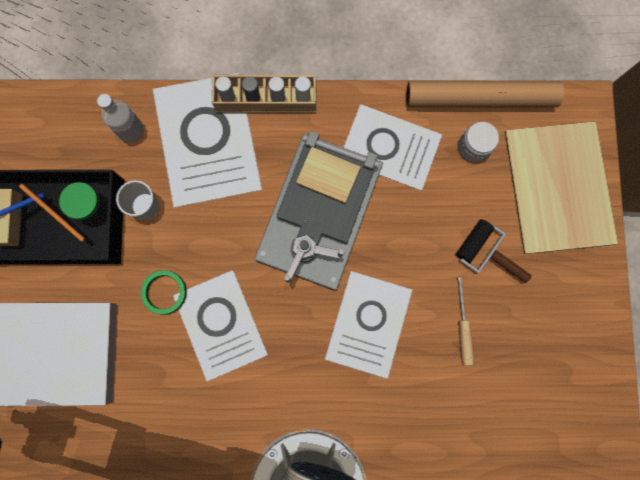

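The top view shows the press with the screw near (305,245). One arm runs right to about (340,255) and the other runs down-left to about (292,275). I'll zoom in on both views.

Run:
```python
import cv2,numpy as np
a=cv2.imread("pics/top0.png")[215:305,255:375]; b=cv2.imread("pics/scene0.png")[170:260,265:385]
f=lambda i:cv2.resize(i,None,fx=6,fy=6,interpolation=cv2.INTER_CUBIC)[:, :]
c=np.vstack([f(a),f(b)]); c=cv2.resize(c,(400*1,600)) if 0 else np.hstack([cv2.resize(f(a),(400,300)),cv2.resize(f(b),(400,300))])
cv2.imwrite("pics/z0a.png",f(a)); cv2.imwrite("pics/z0b.png",f(b))
```

```text
(no output)
```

View pics/z0a.png

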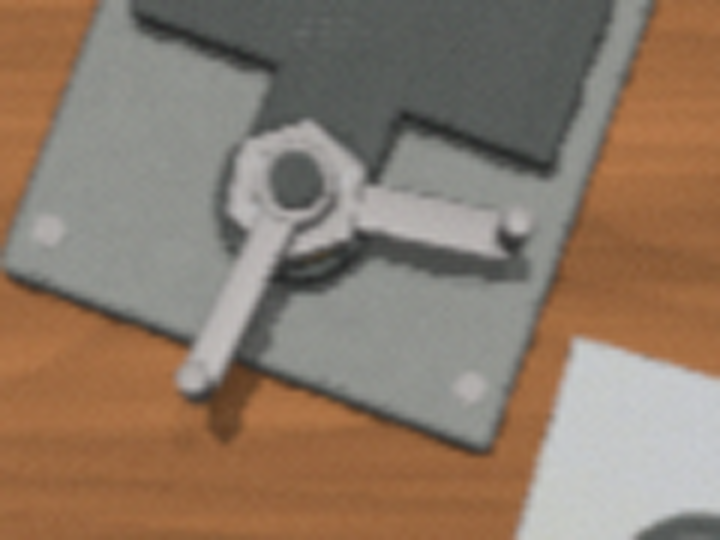

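View pics/z0b.png

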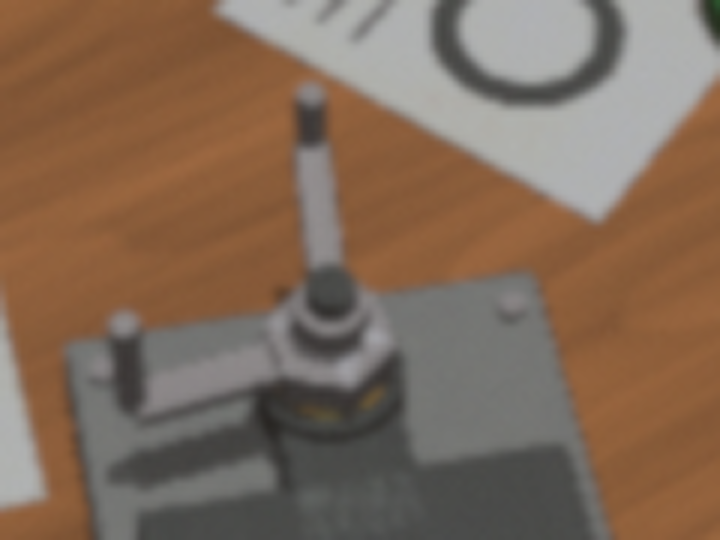

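The zooms show the crank's peg top at about (200,371) in the top crop and (311,93) in the scene crop. The nut's peg top is at about (516,216) and (124,322). The screw head is near (298,180) and (331,285). Next I triangulate and check against the known heights and the 80 mm radius.

```bash
cat > h.py <<'E'
import numpy as np
from rig import r
C={n:r.calibration(n) for n in("scene","top")}
def ray(n,u,v):
    c=C[n];R=np.array(c["R"]);t=np.array(c["t"])
    d=R.T@[(u-c["cx"])/c["fx"],(v-c["cy"])/c["fy"],1]
    return -R.T@t,d/np.linalg.norm(d)
def plane(n,u,v,z):
    o,d=ray(n,u,v);return o+d*(z-o[2])/d[2]
def tri(a,b):
    A=np.zeros((3,3));y=np.zeros(3);ds=[]
    for n,u in(("top",a),("scene",b)):
        o,d=ray(n,*u);P=np.eye(3)-np.outer(d,d);A+=P;y+=P@o;ds.append((P,o))
    x=np.linalg.solve(A,y);return x,[np.linalg.norm(P@(x-o)) for P,o in ds]
def proj(n,X):
    c=C[n];p=np.array(c["R"])@X+np.array(c["t"]);return [c["fx"]*p[0]/p[2]+c["cx"],c["fy"]*p[1]/p[2]+c["cy"]]
E
python3 - <<'E'
from h import *
T=lambda u,v:(u/6-.4+255,v/6-.4+215); S=lambda u,v:(u/6-.4+265,v/6-.4+170)
np.set_printoptions(precision=1,suppress=True)
pts={}
for k,a,b,z in(("screwpeg",(200,371),(311,93),140),("nutpeg",(516,216),(124,322),138),("head",(298,180),(331,280),125)):
    x,e=tri(T(*a),S(*b));print(k,x,e,"top@z",plane("top",*T(*a),z),"scene@z",plane("scene",*S(*b),z))
    pts[k]=(plane("top",*T(*a),z)+plane("scene",*S(*b),z))/2
# bed corners of press at z=30: front left, front right
for c in((8,268),(488,448)): print(plane("top",*T(*c),30))
for c in((70,345),(535,275)): print(plane("scene",*S(*c),30))
# circumcentre options: distance between pegs, axis from two 80 circles
p,q=pts["screwpeg"][:2],pts["nutpeg"][:2];m=(p+q)/2;d=q-p;L=np.hypot(*d);h=np.sqrt(6400-L*L/4);n=np.array([-d[1],d[0]])/L
print(p,q,L,"angle",2*np.arcsin(L/160),m+n*h,m-n*h)
E
```

```text
screwpeg [457.1  41.4 143.9] [np.float64(1.3137573847787372), np.float64(1.3137573847786534)] top@z [456.8  40.3 140. ] scene@z [454.9  44.3 140. ]
nutpeg [510.4 -69.6 140.3] [np.float64(0.006154561169235316), np.float64(0.006154561169128617)] top@z [510.6 -69.7 138. ] scene@z [508.9 -68.9 138. ]
head [525.7   7.6 127.9] [np.float64(1.4550448398873363), np.float64(1.4550448398873974)] top@z [525.4   6.3 125. ] scene@z [524.5  10.1 125. ]
[505.4 116.3  30. ]
[436.6 -64.5  30. ]
[439.2 -61.7  30. ]
[509.9 121.   30. ]
[455.9  42.3] [509.8 -69.3] 123.95772671753417 angle 1.7725942516100557 [528.4   8.5] [437.3 -35.5]
```

Triangulation agrees with the known geometry:
- The axis is near (527,8), the crank peg near (456,42) and the nut peg near (510,-69).
- Both radii come out at about 79 mm.
- The lever stands about 1.78 rad counterclockwise of the crank, inside the stated range.

Next I move above the nut peg with the jaws tangential.

>>> servo_tool([
  [1,-0.047,0.005,-0.043,0,0.73,0],
  [1,-0.093,0.01,-0.085,0,1.46,0],
  [1,-0.14,0.015,-0.128,0,2.2,0],
  [1,-0.187,0.02,-0.17,0,2.93,0],
  [1,-0.233,0.025,-0.213,0,3.66,0],
  [1,-0.28,0.03,-0.255,0,4.39,0],
  [1,-0.327,0.035,-0.298,0,5.12,0],
  [1,-0.373,0.04,-0.34,0,5.85,0],
  [1,-0.42,0.045,-0.383,0,6.58,0],
  [1,-0.467,0.05,-0.425,0,7.32,0],
  [1,-0.513,0.05,-0.468,0,8.05,0],
  [1,-0.56,0.05,-0.511,0,8.78,0],
])

```text
clock: 1.6
eef_pos: [506.3, -62.1, 181.1]
tcp_rot: [-1.571, 0.0, -0.227]
contact_force: [0.8, 0.2, 0.1]
opening: 1.003
```

>>> servo_tool([
  [1,0,0,0,0,0,0],
  [1,0,0.033,0,0,0,0],
  [1,0,0.067,0,0,0,0],
  [1,0,0.067,0,0,0,0],
  [1,0,0.067,0,0,0,0],
])

```text
clock: 2.22
eef_pos: [506.1, -59.6, 115.1]
tcp_rot: [-1.571, -0.0, -0.222]
contact_force: [0.8, -0.2, 0.4]
opening: 0.998
```

Run:
```python
from h import *
import cv2
s=r.sense();print(s["eef_pos"],s["tcp_rot"])
a=r.grab_frame("top")[205:295,255:375,::-1];b=r.grab_frame("scene")[150:250,265:385,::-1]
cv2.imwrite("pics/p1.png",np.vstack([cv2.resize(a,(400,300),interpolation=2),cv2.resize(b,(400,300),interpolation=2)]))
```

```text
[506.12284118 -59.58397775 115.14319509] [-1.57066555e+00 -3.92216291e-04 -2.21573015e-01]
```

View pics/p1.png

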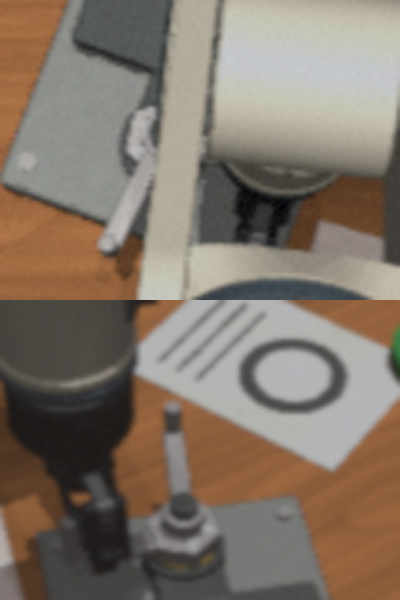

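The picture shows the fingers straddling the nut peg, with the crank still in place and its peg near (107,245). The previous move ended about 10 mm short, so I correct that and then grip lightly.

>>> servo_tool([
  [1,0.006,0,-0.009,0,0,0],
  [1,0.006,0,-0.009,0,0,0],
  [-1,0.006,0,-0.009,0,0,0],
  [-1,0.006,0,-0.009,0,0,0],
  [-1,0.006,0,-0.009,0,0,0],
  [-1,0.006,0,-0.009,0,0,0],
], grip_force=20)

```text
clock: 3.08
eef_pos: [509.6, -70.1, 114.3]
tcp_rot: [-1.571, 0.0, -0.222]
contact_force: [0.6, -0.7, 0.2]
opening: 0.149
```

Opening 0.149 (about 12.7 mm) means the 12 mm peg is gripped. Now I swing it clockwise along the arc through 57°, to about 0.78 rad short of the crank.

>>> servo_tool([
  [-1,-0.0066,0,0.0003,0,0.475,0],
  [-1,-0.0132,0,0.0011,0,0.95,0],
  [-1,-0.0197,0,0.0025,0,1.425,0],
  [-1,-0.026,0,0.0044,0,1.9,0],
  [-1,-0.0322,0,0.0068,0,2.375,0],
  [-1,-0.0382,0,0.0097,0,2.85,0],
  [-1,-0.0439,0,0.0131,0,3.325,0],
  [-1,-0.0493,0,0.017,0,3.8,0],
  [-1,-0.0543,0,0.0213,0,4.275,0],
  [-1,-0.059,0,0.026,0,4.75,0],
  [-1,-0.0633,0,0.031,0,5.225,0],
  [-1,-0.0671,0,0.0364,0,5.7,0],
])

```text
clock: 4.58
eef_pos: [452.4, -19.8, 114.4]
tcp_rot: [-1.57, -0.0, -1.22]
contact_force: [1.1, -1.7, -1.3]
opening: 0.129
```

>>> servo_tool([
  [-1,0,0,0,0,0,0],
  [-1,0,0,0,0,0,0],
])

```text
clock: 4.82
eef_pos: [452.3, -19.8, 114.3]
tcp_rot: [-1.571, 0.0, -1.215]
contact_force: [1.0, 0.2, -1.4]
opening: 0.128
```

>>> servo_tool([
  [-1,-0.0035,0,0.0001,0,0.25,0],
  [-1,-0.007,0,0.0003,0,0.5,0],
  [-1,-0.007,0,0.0003,0,0.5,0],
])

```text
clock: 5.2
eef_pos: [450.3, -13.3, 114.3]
tcp_rot: [-1.571, -0.0, -1.303]
contact_force: [0.2, 0.9, -0.6]
opening: 0.132
```

>>> servo_tool([
  [-1,-0.002,0,0,0,0.14,0],
  [-1,-0.002,0,0,0,0.14,0],
])

```text
clock: 5.45
eef_pos: [449.8, -11.3, 114.3]
tcp_rot: [-1.571, -0.0, -1.329]
contact_force: [1.2, 0.3, -1.0]
opening: 0.131
```

>>> servo_tool([
  [-1,-0.001,0,0,0,0.07,0],
  [-1,-0.002,0,0,0,0.14,0],
])

```text
clock: 5.7
eef_pos: [449.2, -9.3, 114.3]
tcp_rot: [-1.571, -0.0, -1.354]
contact_force: [1.1, -0.8, -1.8]
opening: 0.13
```

>>> servo_tool([
  [-1,-0.001,0,0,0,0.07,0],
  [-1,-0.002,0,0,0,0.14,0],
])

```text
clock: 5.95
eef_pos: [449.0, -7.7, 114.4]
tcp_rot: [-1.57, -0.001, -1.378]
contact_force: [2.7, -5.4, -2.0]
opening: 0.131
```

>>> servo_tool([
  [-1,0,0,0,0,0,0],
])

```text
clock: 6.08
eef_pos: [449.0, -7.7, 114.4]
tcp_rot: [-1.57, -0.001, -1.378]
contact_force: [2.0, -5.3, -2.4]
opening: 0.129
```

Run:
```python
from h import *
import cv2
s=r.sense();print(s["eef_pos"],s["tcp_rot"],s["contact_force"],s["wrist_torque"])
a=r.grab_frame("top")[205:295,255:375,::-1];b=r.grab_frame("scene")[150:250,265:385,::-1]
cv2.imwrite("pics/p2.png",np.vstack([cv2.resize(a,(400,300),interpolation=2),cv2.resize(b,(360,300),interpolation=2)[:, :] if 0 else cv2.resize(b,(400,300),interpolation=2)]))
```

```text
[448.98598991  -7.65098955 114.37068393] [-1.57028276e+00 -8.45176462e-04 -1.37786939e+00] [ 2.01000807 -5.33597774 -2.36728014] [-0.78270758 -0.38837929  0.00907331]
```

View pics/p2.png

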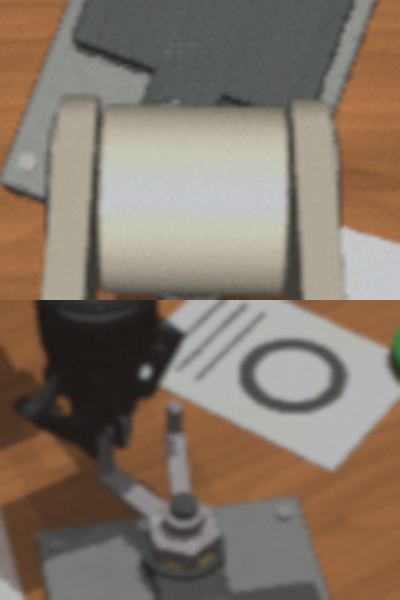

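The force jumped from about 1 N to 5.5 N and stays there: the nut is on its washer with the lever about 0.65 rad short. The picture shows the crank peg still at about (175,407), unmoved. Now I release, lift and straddle both pegs.

>>> servo_tool([
  [-0.3,0,0,0,0,0,0],
  [-0.3,0,0,0,0,0,0],
  [-0.3,0,-0.025,0,0,0,0],
  [-0.3,0,-0.05,0,0,0,0],
  [1,-0.012,-0.05,0.004,0,0.9,0],
  [1,-0.024,-0.05,0.0075,0,1.8,0],
  [1,-0.024,-0.05,0.0075,0,1.8,0],
  [1,-0.024,-0.05,0.0075,0,1.8,0],
  [1,-0.024,-0.05,0.0075,0,1.8,0],
])

```text
clock: 7.3
eef_pos: [451.3, 17.3, 164.2]
tcp_rot: [-1.571, -0.0, -1.69]
contact_force: [0.2, -0.9, 0.4]
opening: 0.999
```

Run:
```python
from h import *
import cv2
s=r.sense();print(s["eef_pos"],s["tcp_rot"],s["contact_force"],s["opening"])
b=r.grab_frame("scene")[150:250,265:385,::-1]
cv2.imwrite("pics/p3.png",cv2.resize(b,(720,600),interpolation=2))
p=np.array(s["eef_pos"])
for d in((3,25),): 
  for X in((455,42.8,140),(448.8,-7.8,138)): q=proj("scene",np.array(X)); print(X,[(q[0]-265)*6,(q[1]-150)*6])
```

```text
[451.29655927  17.34904546 164.20176201] [-1.57109818e+00 -9.32433511e-05 -1.69027432e+00] [ 0.1741558  -0.85139573  0.39634737] 0.9985448134717319
(455, 42.8, 140) [np.float64(305.4058388310807), np.float64(212.35396574502806)]
(448.8, -7.8, 138) [np.float64(183.38905428362762), np.float64(259.04583118672895)]
```

View pics/p3.png

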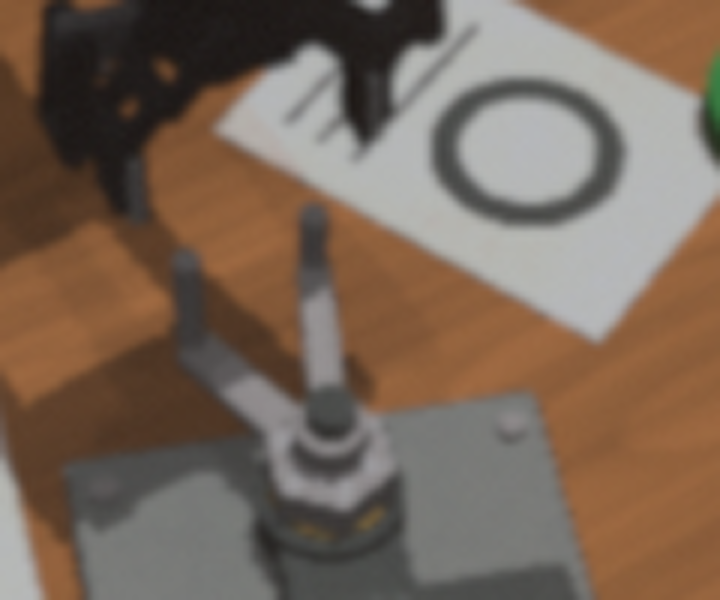

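The peg tops are at (314,213) for the crank (it was at 311,213, so within about 1 mm) and (187,258) for the nut, and the open fingers bracket both. Descending around them.

>>> servo_tool([
  [1,0,0.026,0,0,0,0],
  [1,0,0.052,0,0,0,0],
  [1,0,0.052,0,0,0,0],
  [0.8,0,0.052,0,0,0,0],
  [0.6,0,0.052,0,0,0,0],
  [0.6,0,0.052,0,0,0,0],
], grip_force=40)

```text
clock: 8.1
eef_pos: [451.9, 17.6, 113.0]
tcp_rot: [-1.569, 0.0, -1.692]
contact_force: [-0.5, 0.3, 0.2]
opening: 0.798
```

>>> servo_tool([
  [0.55,0,0,0,0,0,0],
  [0.52,0,0,0,0,0,0],
  [0.52,0,0,0,0,0,0],
])

```text
clock: 8.48
eef_pos: [451.5, 17.7, 112.3]
tcp_rot: [-1.571, 0.0, -1.692]
contact_force: [-0.5, 0.1, -0.4]
opening: 0.763
```

>>> servo_tool([
  [0.5,0,0,0,0,0,0],
  [0.48,0,0,0,0,0,0],
  [0.48,0,0,0,0,0,0],
])

```text
clock: 8.85
eef_pos: [451.5, 18.1, 112.7]
tcp_rot: [-1.571, 0.001, -1.692]
contact_force: [-2.2, 4.1, 6.0]
opening: 0.745
```

Opening 63.3 mm, with force building up on the crank finger: both pegs are touched and the implied chord of 51 mm matches the 0.65 rad. Next I compute the squeeze path that keeps the crank peg still while the jaws close.

```bash
cat > path.py <<'E'
from h import *
def rows(pos,yaw,C,A,ds,z):
    ph=np.arctan2(*(C-A)[::-1])
    ex=np.array([np.cos(yaw),np.sin(yaw)]);ez=np.array([-np.sin(yaw),np.cos(yaw)])
    for d in ds:
        N=A+80*np.array([np.cos(ph+d),np.sin(ph+d)]);m=(N+C)/2;c=np.hypot(*(N-C))
        y=np.arctan2(*(N-C)[::-1]);D=m-pos[:2]
        print("d %.3f open %.1f cmd %.3f"%(d,c+12,2*(c+12)/85-1),"x %.4f z %.4f turn %.3f"%(D@ex/1e3,D@ez/1e3,-np.degrees(y-yaw)/10),m.round(1))
E
python3 - <<'E'
from path import *
rows(np.array([451.5,17.7,112.3]),-1.692,np.array([454.7,42.7]),np.array([527,8.3]),np.linspace(.65,.36,13),0)
E
```

```text
d 0.650 open 63.1 cmd 0.485 x 0.0004 z 0.0002 turn -0.019 [451.7  17.3]
d 0.626 open 61.3 cmd 0.442 x -0.0006 z -0.0001 turn 0.050 [451.5  18.3]
d 0.602 open 59.4 cmd 0.398 x -0.0015 z -0.0003 turn 0.119 [451.3  19.2]
d 0.578 open 57.6 cmd 0.355 x -0.0024 z -0.0006 turn 0.188 [451.2  20.2]
d 0.553 open 55.7 cmd 0.311 x -0.0034 z -0.0008 turn 0.256 [451.1  21.1]
d 0.529 open 53.9 cmd 0.267 x -0.0043 z -0.0010 turn 0.325 [451.   22.1]
d 0.505 open 52.0 cmd 0.223 x -0.0053 z -0.0012 turn 0.394 [450.9  23.1]
d 0.481 open 50.1 cmd 0.179 x -0.0062 z -0.0014 turn 0.463 [450.9  24. ]
d 0.457 open 48.2 cmd 0.135 x -0.0072 z -0.0015 turn 0.532 [450.9  25. ]
d 0.432 open 46.3 cmd 0.090 x -0.0081 z -0.0016 turn 0.600 [450.9  26. ]
d 0.408 open 44.5 cmd 0.046 x -0.0091 z -0.0017 turn 0.669 [450.9  26.9]
d 0.384 open 42.6 cmd 0.001 x -0.0101 z -0.0018 turn 0.737 [450.9  27.9]
d 0.360 open 40.7 cmd -0.043 x -0.0110 z -0.0019 turn 0.806 [451.   28.9]
```

>>> servo_tool([
  [0.44,-0.0006,0,-0.0001,0,0.05,0],
  [0.44,-0.0006,0,-0.0001,0,0.05,0],
  [0.4,-0.0015,-0.0005,-0.0003,0,0.12,0],
  [0.4,-0.0015,-0.0005,-0.0003,0,0.12,0],
  [0.35,-0.0024,-0.001,-0.0006,0,0.19,0],
  [0.35,-0.0024,-0.001,-0.0006,0,0.19,0],
])

```text
clock: 9.6
eef_pos: [450.9, 20.1, 113.4]
tcp_rot: [-1.571, -0.0, -1.725]
contact_force: [-3.0, 0.7, 7.1]
opening: 0.681
```

>>> servo_tool([
  [0.31,-0.001,-0.0005,-0.0002,0,0.07,0],
  [0.31,-0.001,-0.0005,-0.0002,0,0.07,0],
  [0.27,-0.0019,-0.001,-0.0004,0,0.14,0],
  [0.27,-0.0019,-0.001,-0.0004,0,0.14,0],
  [0.22,-0.0029,-0.0015,-0.0006,0,0.21,0],
  [0.22,-0.0029,-0.0015,-0.0006,0,0.21,0],
  [0.18,-0.0038,-0.002,-0.0008,0,0.28,0],
  [0.18,-0.0038,-0.002,-0.0008,0,0.28,0],
])

```text
clock: 10.6
eef_pos: [450.5, 23.9, 115.0]
tcp_rot: [-1.572, -0.0, -1.774]
contact_force: [-4.2, -1.6, 1.6]
opening: 0.591
```

>>> servo_tool([
  [0.135,-0.001,-0.0003,-0.0002,0,0.07,0],
  [0.135,-0.001,-0.0003,-0.0002,0,0.07,0],
  [0.09,-0.0019,-0.0006,-0.0004,0,0.14,0],
  [0.09,-0.0019,-0.0006,-0.0004,0,0.14,0],
  [0.05,-0.0028,-0.0009,-0.0006,0,0.21,0],
  [0.05,-0.0028,-0.0009,-0.0006,0,0.21,0],
])

```text
clock: 11.35
eef_pos: [450.5, 26.8, 116.0]
tcp_rot: [-1.572, -0.0, -1.81]
contact_force: [-4.9, -1.3, 2.2]
opening: 0.526
```

>>> servo_tool([
  [0.02,-0.0005,0,0,0,0.03,0],
  [0.0,-0.001,0,0,0,0.07,0],
  [0.0,-0.001,0,0,0,0.07,0],
])

```text
clock: 11.72
eef_pos: [450.6, 27.9, 116.2]
tcp_rot: [-1.572, -0.0, -1.823]
contact_force: [-6.4, -1.3, 6.2]
opening: 0.501
```

>>> servo_tool([
  [-0.03,-0.0006,0,0,0,0.04,0],
  [-0.03,-0.0006,0,0,0,0.04,0],
])

```text
clock: 11.98
eef_pos: [450.6, 28.4, 116.4]
tcp_rot: [-1.572, -0.0, -1.83]
contact_force: [-8.2, -0.6, 9.6]
opening: 0.492
```

>>> servo_tool([
  [-0.1,0,0,0,0,0,0],
  [-0.2,0,0,0,0,0,0],
  [-0.2,0,0,0,0,0,0],
  [-0.2,0,0,0,0,0,0],
])

```text
clock: 12.48
eef_pos: [450.7, 29.4, 116.9]
tcp_rot: [-1.572, 0.001, -1.83]
contact_force: [-11.1, 6.7, 17.6]
opening: 0.443
```

>>> servo_tool([
  [-0.2,0,0,0,0,0,0],
  [-0.2,0,0,0,0,0,0],
  [-0.2,0,0,0,0,0,0],
])

```text
clock: 12.85
eef_pos: [450.7, 29.4, 116.9]
tcp_rot: [-1.572, 0.001, -1.83]
contact_force: [-11.4, 6.6, 17.3]
opening: 0.441
```

Run:
```python
from h import *
import cv2
s=r.sense();print(s["eef_pos"],s["tcp_rot"],s["contact_force"],s["wrist_torque"],s["opening"])
b=r.grab_frame("scene")[150:250,265:385,::-1]
cv2.imwrite("pics/p4.png",cv2.resize(b,(720,600),interpolation=2))
```

```text
[450.72713825  29.3690682  116.92517453] [-1.57234815e+00  1.37833297e-03 -1.83036842e+00] [-11.35084984   6.55375903  17.30246345] [0.62280179 1.81809959 0.04258023] 0.4409652531581432
```

View pics/p4.png

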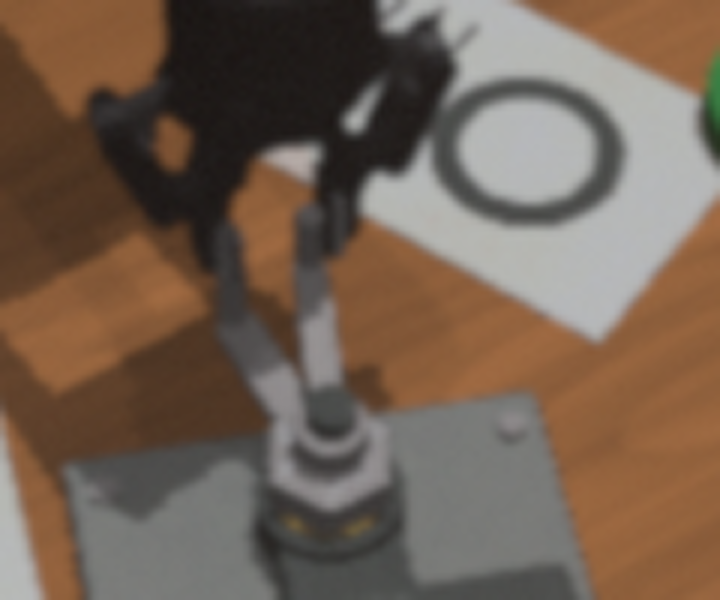

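Run:
```python
from path import *
A=np.array([526,9.5])
for k,c,n in(("before",(314,213),(187,258)),("now",(308,213),(228,228)),("start",(311,213),None)):
    P=plane("scene",c[0]/6-.4+265,c[1]/6-.4+150,140)[:2]
    ang=lambda p:np.arctan2(*(p-A)[::-1])
    if n:
        N=plane("scene",n[0]/6-.4+265,n[1]/6-.4+150,138)[:2];L=np.hypot(*(P-N));print(k,P,N,L,2*np.arcsin(L/160))
    print(k,ang(P))
```

```text
before [455.50452859  45.2811105 ] [447.60504674  -6.56886501] 52.44827712835856 0.6679515989106279
before 2.671910512445701
now [454.30353212  43.31790574] [443.19478575  14.18308118] 31.18079935050702 0.392270197628741
now 2.700855301631073
start 2.68640286207103
```

Both pegs are stalled under a steady 40 N squeeze. In the image the lever has closed from about 0.67 to 0.39 rad, which matches the 0.26 flat stop within pixel error. The crank reads about 0.014 rad counterclockwise of its start, so I relieve the side load toward it, then look again.

>>> servo_tool([
  [-0.2,-0.0008,-0.0005,-0.0004,0,0,0],
  [-0.2,-0.0016,-0.001,-0.0008,0,0,0],
  [-0.2,-0.0016,-0.001,-0.0008,0,0,0],
])

```text
clock: 13.28
eef_pos: [450.8, 30.0, 117.3]
tcp_rot: [-1.571, -0.0, -1.829]
contact_force: [-5.4, -1.3, 5.1]
opening: 0.423
```

Run:
```python
from h import *
import cv2
s=r.sense();print(s["eef_pos"],s["contact_force"],s["opening"])
a=cv2.imread("pics/scene0.png"); b=r.grab_frame("scene")[:,:,::-1].copy(); cv2.imwrite("pics/p5full.png",b)
# shift of the crank's outer arm (below the peg) along columns: 4x upsampled template match
for (u0,v0,u1,v1) in((308,192,325,212),(309,182,322,196)):
    t=a[v0:v1,u0:u1];w=b[v0-4:v1+4,u0-4:u1+4]
    f=lambda i:cv2.resize(i,None,fx=8,fy=8,interpolation=cv2.INTER_CUBIC)
    m=cv2.matchTemplate(f(w),f(t),cv2.TM_CCOEFF_NORMED);_,mx,_,l=cv2.minMaxLoc(m);print(mx,(np.array(l)/8-4))
```

```text
[450.77217978  30.04080032 117.26386871] [-5.42603304 -1.34914364  5.09530983] 0.42327731756894094
0.6877601146697998 [0.125 0.125]
0.4105621576309204 [0.25  0.375]
```

>>> servo_tool([
  [-0.3,0,0,0,0,0,0],
  [-0.3,0,0,0,0,0,0],
  [-0.3,0,0,0,0,0,0],
  [-0.3,0,0,0,0,0,0],
], grip_force=50)

```text
clock: 13.82
eef_pos: [450.9, 30.4, 117.4]
tcp_rot: [-1.571, 0.0, -1.83]
contact_force: [-5.5, 0.8, 7.8]
opening: 0.41
```

Run:
```python
from h import *
import cv2
s=r.sense();print(s["eef_pos"],s["contact_force"],s["opening"])
b=r.grab_frame("scene")[150:250,265:385,::-1]
cv2.imwrite("pics/p6.png",cv2.resize(b,(720,600),interpolation=2))
```

```text
[450.85664072  30.3939319  117.41212135] [-5.50130365  0.78838907  7.83339208] 0.4098605457975284
```

View pics/p6.png

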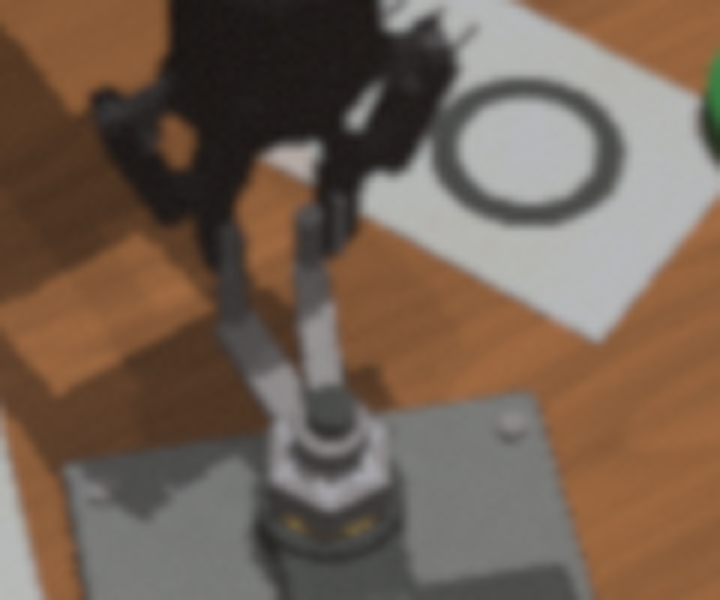

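The pegs are still at (230,228) and (309,213) despite the harder squeeze, so the washer is at its hard stop and the side force is about 1 N. Now I open evenly and lift off.

>>> servo_tool([
  [0.0,0,0,0,0,0,0],
  [0.2,0,0,0,0,0,0],
  [0.5,0,0,0,0,0,0],
  [0.5,0,0,0,0,0,0],
  [0.5,0,-0.03,0,0,0,0],
  [0.5,0,-0.07,0,0,0,0],
  [0.5,0,-0.12,0,0,0,0],
  [0.5,0,-0.12,-0.05,0,0,0],
  [0.5,0,-0.12,-0.1,0,0,0],
  [0.5,0,-0.12,-0.1,0,0,0],
])

```text
clock: 15.12
eef_pos: [351.5, 56.2, 237.1]
tcp_rot: [-1.571, 0.0, -1.829]
contact_force: [0.3, 0.5, 0.3]
opening: 0.749
```

Run:
```python
from h import *
import cv2
s=r.sense();print(s["clock"],s["eef_pos"],s["contact_force"],s["opening"])
b=r.grab_frame("scene")[:,:,::-1]; a=cv2.imread("pics/scene0.png")
f=lambda i:cv2.resize(i[165:255,285:345],(400,600),interpolation=2)
cv2.imwrite("pics/p7.png",np.hstack([f(a),f(b)])); cv2.imwrite("pics/p7full.png",b)
for (u0,v0,u1,v1) in((308,192,325,212),(309,180,324,212)):
    t=a[v0:v1,u0:u1];w=b[v0-4:v1+4,u0-4:u1+4]
    g=lambda i:cv2.resize(i,None,fx=8,fy=8,interpolation=cv2.INTER_CUBIC)
    m=cv2.matchTemplate(g(w),g(t),cv2.TM_CCOEFF_NORMED);_,mx,_,l=cv2.minMaxLoc(m);print(mx,(np.array(l)/8-4))
```

```text
15.125 [351.53054489  56.17370508 237.10491361] [0.29185498 0.48158983 0.31163088] 0.7489502401989662
0.8384727835655212 [ 0.625 -0.625]
0.8583660125732422 [ 0.75  -0.125]
```

View pics/p7.png

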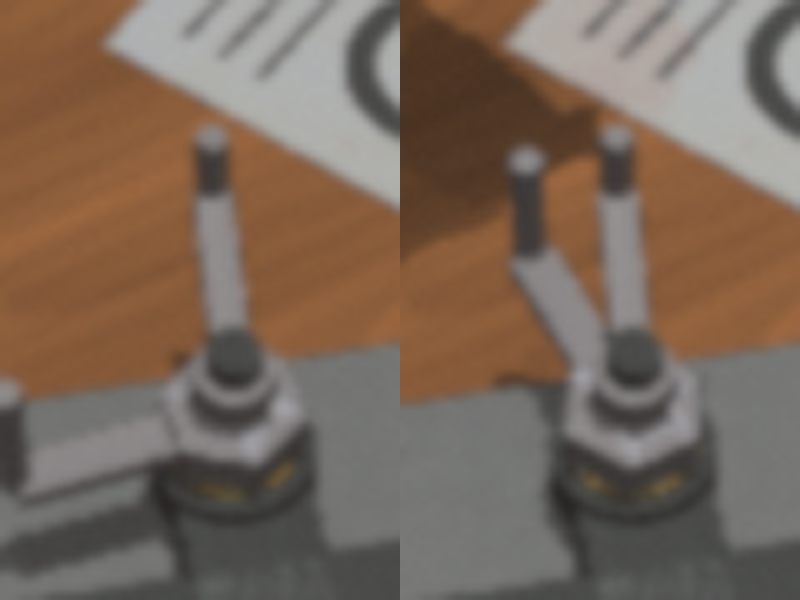

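The image shows the nut lever tight beside the crank at about (126,158), and the crank peg top at (217,138) against (211,138) at the start. That is about 2 mm, or 0.025 rad clockwise. I measure it more precisely in both views before deciding on a trim.

Run:
```python
from path import *
import cv2
A=np.array([526,9.5])
a=cv2.imread("pics/scene0.png");b=cv2.imread("pics/p7full.png")
Z=lambda u,v,z:plane("scene",285+(u+.5)/6.667-.5,165+(v+.5)/6.667-.5,z)[:2]
ang=lambda p:np.arctan2(*(p-A)[::-1])
S,P,N=Z(211,138,140),Z(217,138,140),Z(126,158,138)
L=np.hypot(*(P-N));print(S,P,N,"L",L,"delta",2*np.arcsin(L/160),"crank",ang(S),ang(P),"nut",ang(N))
# sub-pixel arm centre column per row (bright against wood: low saturation)
for k,i in(("start",a),("now",b)):
    g=cv2.cvtColor(i,cv2.COLOR_BGR2HSV)[:,:,1].astype(float)
    o=[]
    for v in range(184,214,3):
        w=np.clip(110-g[v,306:330],0,None) if v>192 else np.clip(110-g[v,306:326],0,None)
        o.append((v,round((w*np.arange(306,306+len(w))).sum()/max(w.sum(),1),2)))
    print(k,o)
t=r.grab_frame("top")[:,:,::-1];cv2.imwrite("pics/top7.png",t)
cv2.imwrite("pics/p8.png",np.hstack([cv2.resize(q[220:290,280:350],(400,400),interpolation=2) for q in(cv2.imread("pics/top0.png"),t)]))
```

```text
[455.08947841  43.6167612 ] [456.17006235  45.38310383] [445.94233264  14.87938588] L 32.17270992461807 delta 0.40491948144316636 crank 2.69315947014285 2.6669153156046614 nut 3.074499620460929
start [(184, np.float64(320.17)), (187, np.float64(316.33)), (190, np.float64(316.41)), (193, np.float64(316.67)), (196, np.float64(316.65)), (199, np.float64(316.96)), (202, np.float64(317.3)), (205, np.float64(317.72)), (208, np.float64(318.05)), (211, np.float64(318.38))]
now [(184, np.float64(320.29)), (187, np.float64(316.33)), (190, np.float64(315.6)), (193, np.float64(317.21)), (196, np.float64(317.29)), (199, np.float64(317.46)), (202, np.float64(315.08)), (205, np.float64(313.8)), (208, np.float64(313.4)), (211, np.float64(313.4))]
```

View pics/p8.png

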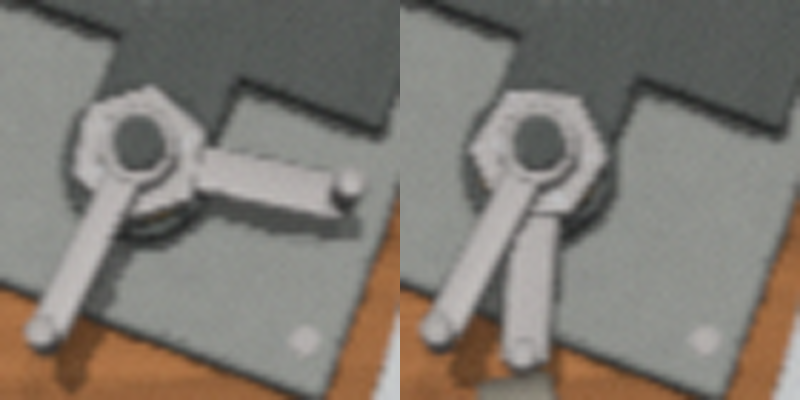

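Both views agree: the crank sits about 0.025–0.03 rad (2.2 mm) clockwise of its start, and the crush of 0.263 rad confirms flat. There is plenty of time, so I re-straddle both pegs, squeeze lightly so the nut stays tight, and turn them together 2.2 mm counterclockwise.

>>> servo_tool([
  [0.5,0,0,0.05,0,0,0],
  [0.5,0,0,0.1,0,0,0],
  [0.5,0,0,0.1,0,0,0],
  [0.5,0,0.05,0.1,0,0,0],
  [0.5,0,0.09,0.1,0,0,0],
  [0.5,0,0.12,0.1,0,0,0],
  [0.5,0,0.12,0.1,0,0,0],
  [0.2,0,0.12,0.1,0,0,0],
  [0.05,0,0.12,0.1,0,0,0],
  [-0.05,0,0.12,0.1,0,0,0],
  [-0.1,0,0.12,0.1,0,0,0],
  [-0.1,0,0.12,0.1,0,0,0],
], grip_force=30)

```text
clock: 16.73
eef_pos: [451.8, 30.7, 119.0]
tcp_rot: [-1.569, 0.001, -1.83]
contact_force: [-3.2, 2.8, 12.2]
opening: 0.459
```

>>> servo_tool([
  [-0.1,0.0007,-0.0003,0,0,-0.04,0],
  [-0.1,0.0014,-0.0006,0,0,-0.08,0],
  [-0.1,0.0021,-0.001,0,0,-0.12,0],
  [-0.1,0.0026,-0.001,0,0,-0.16,0],
  [-0.1,0.0026,-0.001,0,0,-0.16,0],
])

```text
clock: 17.35
eef_pos: [451.0, 28.4, 119.2]
tcp_rot: [-1.569, 0.002, -1.802]
contact_force: [-0.4, 5.5, -0.9]
opening: 0.458
```

>>> servo_tool([
  [-0.1,-0.0003,0,0,0,0,0],
  [0.0,-0.0003,0,0,0,0,0],
  [0.2,-0.0003,0,0,0,0,0],
  [0.5,-0.0003,0,0,0,0,0],
  [0.5,-0.0003,0,0,0,0,0],
  [0.5,0,-0.03,0,0,0,0],
  [0.5,0,-0.07,0,0,0,0],
  [0.5,0,-0.12,0,0,0,0],
  [0.5,0,-0.12,-0.05,0,0,0],
  [0.5,0,-0.12,-0.1,0,0,0],
  [0.5,0,-0.12,-0.12,0,0,0],
  [0.5,0,-0.12,-0.12,0,0,0],
])

```text
clock: 18.85
eef_pos: [333.1, 55.4, 238.4]
tcp_rot: [-1.57, 0.0, -1.801]
contact_force: [0.1, -0.2, 0.7]
opening: 0.752
```

Run:
```python
from path import *
import cv2
s=r.sense();print(s["clock"],s["eef_pos"],s["contact_force"],s["opening"])
a=cv2.imread("pics/scene0.png");b=r.grab_frame("scene")[:,:,::-1].copy();t0=cv2.imread("pics/top0.png");t=r.grab_frame("top")[:,:,::-1].copy()
cv2.imwrite("pics/s9.png",b);cv2.imwrite("pics/t9.png",t)
f=lambda i:cv2.resize(i[180:225,296:341],(400,300) if 0 else (300,300),interpolation=2)
g=lambda i:cv2.resize(i[235:285,280:330],(300,300),interpolation=2)
cv2.imwrite("pics/p9.png",np.vstack([np.hstack([f(a),f(b)]),np.hstack([g(t0),g(t)])]))
for n,p,q in(("scene",a,b),("top",t0,t)):
    for X in((575,30,62+18),):pass
    d=np.abs(p.astype(int)-q).max(2)>60; print(n,"changed px",d.sum())
```

```text
18.85 [333.08771412  55.35537834 238.44309724] [ 0.08526269 -0.17220039  0.71888252] 0.7523178512607556
scene changed px 3142
top changed px 14985
```

View pics/p9.png

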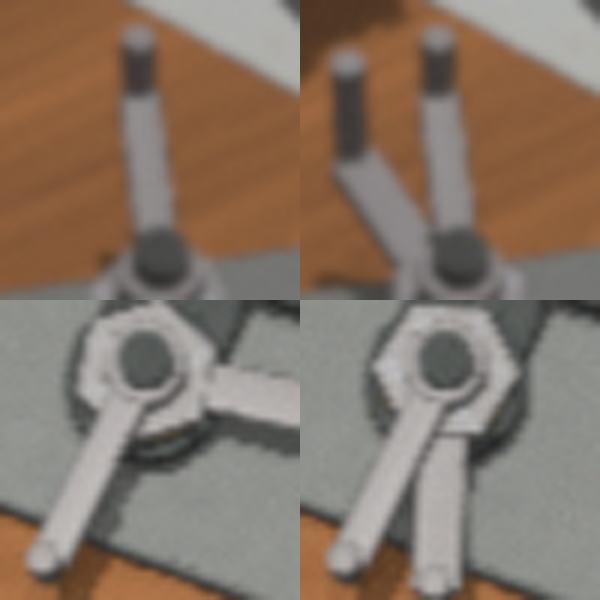

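The crank's peg top is now at the same pixel as at the start in both views: (137,38) in the scene crop and (45,558) in the top crop. The nut lever is still tight at (48,66). The tool is clear, so I hand in.

```bash
python3 -c "
from rig import r
print(r.sign_off())"
```

```text
the job is handed in; nothing more can be done
None
```

The stop screw is locked: the jam nut is tight on its crushed washer and the crank points where it did at the start. I handed in at about 19 s, with the gripper open and clear of everything.

- **Feeling the washer:** I gripped the nut's peg and swung the lever clockwise. The force jumped from about 1 N to 5.5 N with the lever about 0.65 rad short of the crank.
- **Tightening:** I squeezed both pegs together from outside until they stopped moving. They stayed put at 40 N and then 50 N.
- **Flat washer:** The images put the crush at about 0.263 rad, against 0.26 for flat.
- **Crank direction:** After the first release the crank was about 0.025–0.03 rad (2.2 mm) clockwise of its start. I squeezed both pegs again and turned them back together. In both views the peg top then matched its starting pixel.
- **Disagreement:** The gripper opening read about 6 mm narrower than the pegs' spacing in the images. I put this down to the fingers flexing and trusted the images.
- **Other things on the table:** The arm's path stayed clear of them, but I made no separate check that each one is exactly where it was.

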